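# Set the shaving mirror back on its ball stand and latch it

### The arm

A 6-joint arm with a two-finger parallel gripper is mounted at the origin on the work surface. World frame = base frame: x ahead of the robot, y to its left, z up, the work surface at z = 0. Lengths are in mm, angles in rad, forces in N, time in s.
With the tool pointing down it reaches from about 350 to 975 mm from the base axis. Payload 7.1 kg.
Tool frame: the origin (TCP) lies at the centre of the arm's flange, where the gripper is bolted on; the fingertips stand 182 mm ahead of it and the grasp point (between the pads) lies 163 mm ahead of it; x points along the fingers, y is the direction in which the jaws open and shut, and the axes are right-handed (so a half turn about x gives the same grasp; the last joint's range is limited). The gripper opens to 88 mm and grips with 3 to 60 N. Pads are 20 mm wide; open, the fingers measure 115 mm over their backs; the gripper's body (75 mm by 178 mm) begins 61 mm behind the grasp point.
Start: joints at [-1.233, 0.423, 1.63, -0, 1.089, -0.019], TCP at [218.315, -585.615, 404.675] pointing down, gripper open.
Joint ranges: [-3, 3], [-0.9, 2.11], [0.09, 2.58], [-1.31, 4.45], [0.11, 2.69], [-2.54, 2.54]. Speed limits (rad/s): [2.39, 2.39, 3.01, 3.14, 3.14, 3.14].

### API

Orientations are given as a rotation vector (axis times angle).
In Python, from workcell import readout, viewer, workorder, models gives the robot as it stands. The module is installed in compiled form; this text tells all that it offers.
- The arm moves only by the tool apply_moves, never from a script. Its argument "commands" is a list that holds one entry, the list of rows, each a list of 4 numbers: the shift along the world's x, y, z in m, then the turn about the world's z in rad. A call has 1 to 8 rows; each row is the pose to reach, as a shift and turn from the pose commanded when the call began; what a row does not reach only later rows make up. A row lasts 1/8 s, in which the tool goes at most 62.5 mm and 10.7 degrees, less where a joint would pass 70% of its speed; a pose out of reach is approached as far as the arm can. A call with a gripper value outside its range is refused whole. "gripper" is the finger opening in m, from 0 to 0.0878, set as the call begins (left out, the last holds). The fingers move at their own pace and stop on an object; the grip force is fixed at half the most. Time passes only in rows, so rows that repeat a pose let the fingers close. It gives the time, the measured TCP pose, the force and the opening at its end, in the units of the state.
- readout.get_obs(): the state, without advancing time (a new reading comes with each control period).
- viewer.get_image(name): name is "scene" or "top"; returns a dict with "color" (480x640x3 uint8, red, green, blue), "vertical_fov" (degrees; the focal length in pixels is half the picture's height over the tangent of half this angle, whatever the lens; pixels are square), "cx", "cy" (the principal point, pixels), "D" ([k1, k2, p1, p2, k3] as OpenCV has them; the pictures are not rectified), "rvec" (rotation vector, rad) and "tvec" (3), from world to camera coordinates, as OpenCV has them. Camera axes: x right, y down, z forward; pixel columns grow to the right and rows downward; lengths in mm; the calibration is good to about 2 mm. A picture is of the moment at which its call begins. There is no depth.
- workorder.close_job(): hands the job in, once; it reports no verdict.
Trained networks look in the newest picture that a camera, given by its name, has taken for a name from the list of things; names that differ only in an ending like _2 or _b are one class to them, and where a whole thing is asked for, a point or a joint stands for the part that bears it (a point fixed in the world has none). Each returns a list of dicts, best first, with "conf" (0 to 1); they miss things now and then, are a little off and sometimes report something else, mostly with a low value. They report only what shows in the picture. A call takes as long as a camera call. They do not tell look-alikes from the thing itself.
- models.search_frame(camera, label): "position" ([x, y, z] in mm, in world coordinates, good to about 4 mm: the middle of the surface that is visible of it).
- models.place_of(camera, label): "position" ([x, y, z] in mm, in world coordinates, good to about 4 mm: a listed point, or the origin of a listed thing).
The state is a dict: "t": time; "qpos": joint angles; "qvel": joint speeds; "joint_torque": joint torques, N m; "ee_pos": TCP position; "orientation": TCP orientation; "ft_force": force on the tool from outside, world axes, zero at the start; "moment": the same for the moment, N m; "width": finger opening in mm.
Only numpy, scipy, OpenCV 4.12 (cv2) and the standard library are available. Lean on these libraries where they do the work, as an engineer would, in place of code of your own. Each camera call takes 0.05 s, during which the arm holds its last target.

### The job

The shaving mirror has been taken off its stand. Lower its socket onto the ball of the stand and push it down gently until it snaps over the ball and sits flush on the round base; only then press its latch lever down until the jaw grips the ball firmly, without forcing it. Let go, and leave the other things on the ledge as they are.

Things in the scene. Friction and masses are not known exactly. Their poses are not given: they have to be found in the camera images.
- head_grip (a point): Centre of the socket housing of the loose mirror head (aluminium, about 0.56 kg, balanced near here), on the socket's axis, 22 mm above the head's flat underside: grasp here. z up, +x towards the lever end of the tongue, -x towards the mirror. The housing has two flat side plates, 40 mm apart over all along y, x from -16 to +30; it is 43 mm high; pivot ears behind it (x 11 to 27) are 52 mm high.
- head: The mirror head; it starts upright on its underside on the ledge. Origin on the socket's axis at the underside, axes as for head_grip. The channel-shaped tongue runs to x = +70 mm, 40 mm wide, 28 mm high. The upright round mirror is 110 mm across and 9 mm thick; it stands at x = -70 to -79, 11 to 121 mm above the underside, on a 9 mm neck.
- socket (a point): Mouth of the socket, opening downward in the middle of the underside: bore 27 mm wide, 33 mm deep. Two spring plungers at its y sides catch on the ball: they first touch it with the underside about 12 mm above the base; pushing past takes a push of 10 to 20 N, then the head snaps down flush on the base and stays. A push of over 40 N is forcing it.
- latch: The latch lever on the mirror head, origin on its pivot pin (19 mm along +x and 42 mm above the head's origin). The handle rises from there towards the head's +x; below the pivot hangs the jaw, which swings in under the ball as the handle is pressed down. It is stiff and stays where it is left.
- latch_pad (a point): Centre of the upper face of the flat thumb pad (22 mm long, 24 mm wide, 6 mm thick) at the end of the latch handle, 55 mm from the pivot: press here from above. Its axes are those of the head turned by the hinge.
- latch_hinge (a joint): Latch angle, rad: 0 = fully up (handle slopes up 0.74 rad from level), grows as the handle is pressed down; stop at 0.70 without a ball. Moving it takes about 10 N at the pad (a few more as the finger slides). With the ball seated it goes firm between about 0.2 and 0.6 (how the jaw's nut was set is unknown: feel for it): the force then rises steeply. 16 N or more clamps; over 30 N is forcing it.
- stand: The stand, fixed to the ledge: a steel ball stud in the middle of a round base. Origin at the centre of the base's underside, z up.
- base: The stand's round aluminium base, 150 mm across and 12 mm high, on which the head sits flush, pointing any way round. Origin at the centre of its underside.
- ball (a point): Centre of the stand's ball: 25 mm in diameter, centre 31 mm above the ledge (19 mm above the base's upper face), on a neck of 12 mm diameter. With the head seated flush, head_grip lies 3 mm above this point.
- medicine: Closed white plastic medicine bottle, 48 mm across, 85 mm high; origin under its centre. Leave alone.
- jar: Small glass jar with a dark silicone lid, 62 mm across, 67 mm high; origin under its centre. Leave alone.
- funnel: White plastic funnel standing mouth down, 82 mm across, 88 mm high; origin under its centre. Leave alone.
- spacer: Grey inhaler spacer standing on its end, 70 mm across, 150 mm high; origin under its centre. Leave alone.
- clipper: Folded steel nail clipper, 56 mm long, in the half-open clear drawer at the side; origin under its centre. Leave alone.
Mind the look-alikes: they are no part of the job. Of the things that look like the head, the larger one is meant.

How it is judged (in metres and radians):
On the way, in this order (a step that is already met when the one before it is completed fails the run):
1. the mirror head sits flush on the base with the ball in its socket, the latch still up (horizontal distance between head_grip and ball below 0.003 m and z of head_grip in the frame of ball between 0 and 0.0048 m and angle between head's own z axis and vertical below 0.04 rad and value of joint latch_hinge below 0.15 rad), for 0.3 s.
2. the latch is pressed down until its jaw grips the ball (horizontal distance between head_grip and ball below 0.003 m and z of head_grip in the frame of ball between 0 and 0.0048 m and angle between head's own z axis and vertical below 0.04 rad and value of joint latch_hinge above 0.18 rad and contact force between latch and stand above 6 N), for 0.3 s.
At the end, for the whole second after the job is handed in: The mirror head stands flush on the base (socket axis within 3 mm of the ball, at most 1.8 mm above the base, tilted less than 0.04 rad), its latch is pressed past 0.18 rad with the jaw gripping the ball with more than 6 N, and the head is released and at rest (all of step 2 and linear speed of head below 0.01 m/s and contact force between the fingers and head below 0.1 N); the robot touches nothing.
It fails at once if the latch is forced: pressed with more than 30 N (contact force between the fingers and latch above 30 N).
It fails at once if the latch is pressed down while the socket is not seated on the ball (value of joint latch_hinge above 0.18 rad and distance between head_grip and ball above 0.01 m).
It fails at once if the head is forced down: more than 50 N on the base (its weight and the plungers make about 10 N of it) before the latch is used (value of joint latch_hinge below 0.15 rad and contact force between head and base above 50 N).
It fails at once if another thing on the ledge is disturbed (moved more than 15 mm) (distance of any of medicine, jar, funnel, spacer, clipper from where it was at the start of the episode above 0.015 m).
It also fails if it takes over 72 s, if anything falls off the work surface, if the arm or the gripper's body presses on something with over 40 N, if the wrist force passes 120 N, or if a joint passes its speed limit or range.

## Working session

There is one attempt and no reset: what is moved stays moved. The work goes in short steps, Python scripts to look and compute and a tool call to move; the robot and the scene stay as the last step left them, time stands still between calls to the robot, and variables do not carry over. Pictures are saved under pics/ and viewed, and the job is handed in when it is done.

Besides the shell and the picture viewer there is one more tool, called after "Call:" as name(argument=value, ...), one argument or row to a line, values as JSON. apply_moves: Moves the arm, as the interface text tells. Its arguments: {"type":"object","properties":{"commands":{"type":"array","items":{"type":"array","items":{"type":"array","items":{"type":"number"}}}},"gripper":{"type":"number"}},"required":["commands"]}

```bash
mkdir -p pics; cat > h.py <<'E'
import numpy as np, cv2
from workcell import readout, viewer, workorder, models
def cam(n):
    im=viewer.get_image(n); f=240/np.tan(np.radians(im['vertical_fov'])/2)
    K=np.array([[f,0,im['cx']],[0,f,im['cy']],[0,0,1.]])
    return im['color'],K,np.array(im['D'],float),np.array(im['rvec'],float),np.array(im['tvec'],float)
def ray(c,uv):
    _,K,D,r,t=c; R=cv2.Rodrigues(r)[0]
    p=cv2.undistortPoints(np.array([[uv]],float),K,D)[0,0]
    return -R.T@t, R.T@np.array([p[0],p[1],1.])
def atz(c,uv,z):
    o,d=ray(c,uv); return o+d*(z-o[2])/d[2]
def proj(c,P):
    return cv2.projectPoints(np.array(P,float).reshape(-1,3),c[3],c[4],c[1],c[2])[0][:,0]
def tri(cs,uvs):
    A=0;b=0
    for c,u in zip(cs,uvs):
        o,d=ray(c,u); d=d/np.linalg.norm(d); M=np.eye(3)-np.outer(d,d); A=A+M;b=b+M@o
    return np.linalg.solve(A,b)
E
python3 - <<'E'
from h import *
o=readout.get_obs();print(o)
for n in('scene','top'):
    c=cam(n);cv2.imwrite(f'pics/{n}0.png',c[0][:,:,::-1]);print(n,c[1][0,0],c[3],c[4],-cv2.Rodrigues(c[3])[0].T@c[4])
    for l in('head_grip','head','latch_pad','latch','socket','ball','base','stand','medicine','jar','funnel','spacer','clipper'):
        print(l,[(np.round(d['position']).astype(int).tolist(),round(d['conf'],2)) for d in models.place_of(n,l)])
E
```

```text
{'t': 0.0, 'qpos': array([-1.23302019e+00,  4.23837138e-01,  1.63068538e+00,  1.32787212e-05,
        1.08859559e+00, -1.89933675e-02]), 'qvel': array([ 0.00057088,  0.00054369,  0.00033401,  0.00044886,  0.00167372,
       -0.00067522]), 'joint_torque': array([ 1.75413163e-03, -5.44608164e+01, -2.73666143e+01,  6.43203151e-02,
        2.26837612e-02, -1.17263439e-04]), 'ee_pos': array([ 218.21802968, -585.37090012,  403.90561289]), 'orientation': array([ 2.02750603,  0.36715185, -2.02798097]), 'ft_force': array([ 0.2703262 ,  0.00511116, -0.00553349]), 'moment': array([-0.04164918, -0.03549267, -0.00184927]), 'width': 88.24896298949717}
scene 489.2233252041799 [ 2.15334519  0.88434186 -0.38192353] [-365.40962241 -263.06803474 1405.73637416] [1111.75115263 -626.92316436  741.48530483]
head_grip [([625, -256, 16], 0.88), ([527, -144, 23], 0.82)]
head [([620, -257, -3], 0.64), ([527, -142, -2], 0.55)]
latch_pad [([584, -143, 82], 0.59), ([657, -251, 54], 0.59)]
latch [([638, -255, 29], 0.49)]
socket [([622, -254, 1], 0.97), ([524, -132, 2], 0.86), ([584, -142, 81], 0.18)]
ball [([568, 
[... 490 characters left out ...]
606, -458, 13], 0.24)]
head [([623, -254, 0], 0.8), ([528, -141, 0], 0.61), ([734, 92, 4], 0.27)]
latch_pad [([585, -143, 77], 0.67), ([661, -254, 54], 0.53)]
latch [([635, -259, 28], 0.65), ([543, -142, 39], 0.57)]
socket [([624, -252, 4], 0.95), ([520, -140, 2], 0.86), ([587, -144, 78], 0.66), ([737, 90, 5], 0.26)]
ball [([566, 234, 28], 0.75), ([526, -144, -2], 0.48), ([562, 235, 1], 0.28)]
base [([568, 234, 0], 0.68), ([418, 0, 2], 0.56)]
stand [([563, 232, -2], 0.57)]
medicine [([550, -7, 3], 0.65), ([415, 1, 3], 0.49), ([567, 234, 1], 0.24)]
jar [([414, 0, 1], 0.91)]
funnel [([737, 92, 2], 0.83), ([564, 234, -2], 0.22)]
spacer [([737, -106, -4], 0.61)]
clipper [([603, -460, 14], 0.55)]
```

View pics/scene0.png

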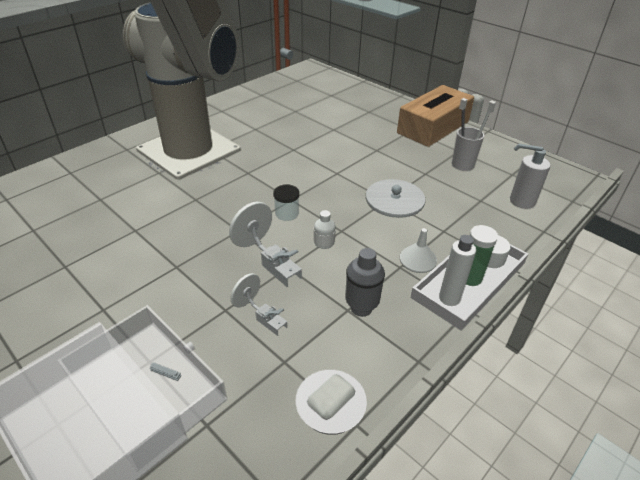

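View pics/top0.png

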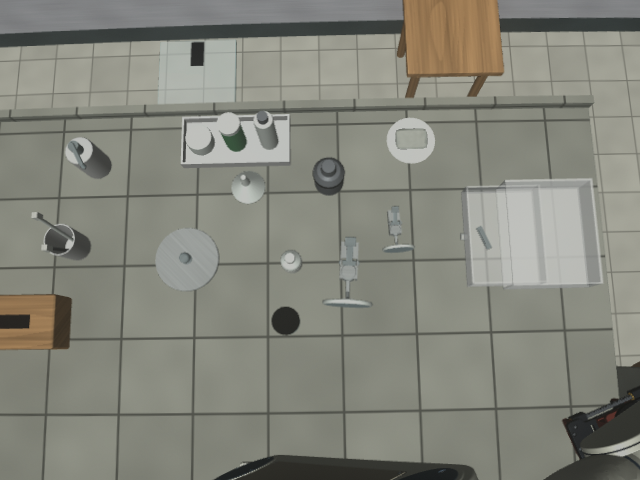

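```bash
python3 - <<'E'
import cv2,numpy as np
from h import *
for n,P in(('scene',(527,-142,50)),('top',(527,-142,50))):
    c=cam(n);u,v=proj(c,P)[0];print(n,u,v);im=c[0][:,:,::-1]
    x0,y0=int(u)-65,int(v)-55
    cv2.imwrite(f'pics/{n}_head.png',cv2.resize(im[y0:y0+100,x0:x0+130],None,fx=6,fy=6,interpolation=cv2.INTER_CUBIC));print(x0,y0)
    u,v=proj(c,(567,234,20))[0];x0,y0=int(u)-65,int(v)-50
    cv2.imwrite(f'pics/{n}_base.png',cv2.resize(im[y0:y0+100,x0:x0+130],None,fx=6,fy=6,interpolation=cv2.INTER_CUBIC));print(x0,y0)
E
```

```text
scene 274.00546280931854 247.42077336255701
209 192
331 142
top 347.88813299547536 269.20035586227925
282 214
119 206
```

Two things could be the head: one at scene (265,250) / top (348,265) with a mirror about 49 px wide in top, and one at scene (262,308) / top (395,228) with a mirror about 30 px wide. I choose the larger, the first, and check it in crops.

View pics/scene_head.png

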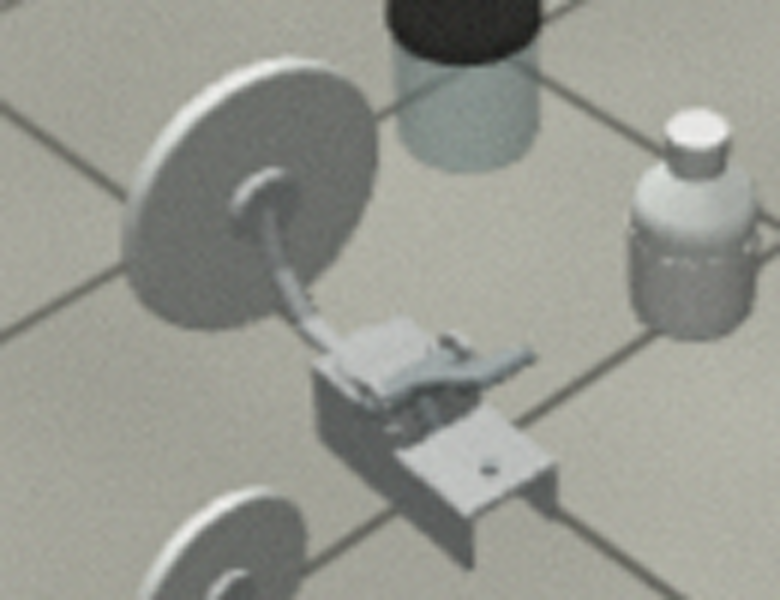

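View pics/top_head.png

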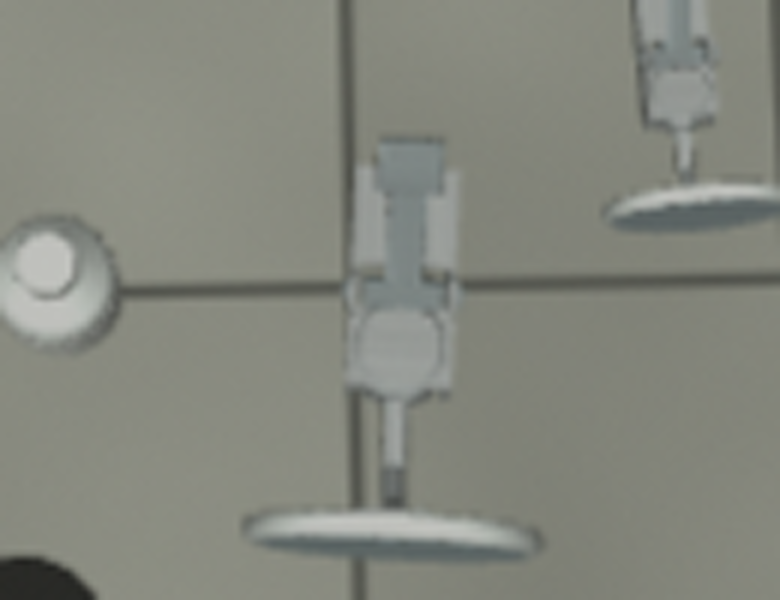

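View pics/top_base.png

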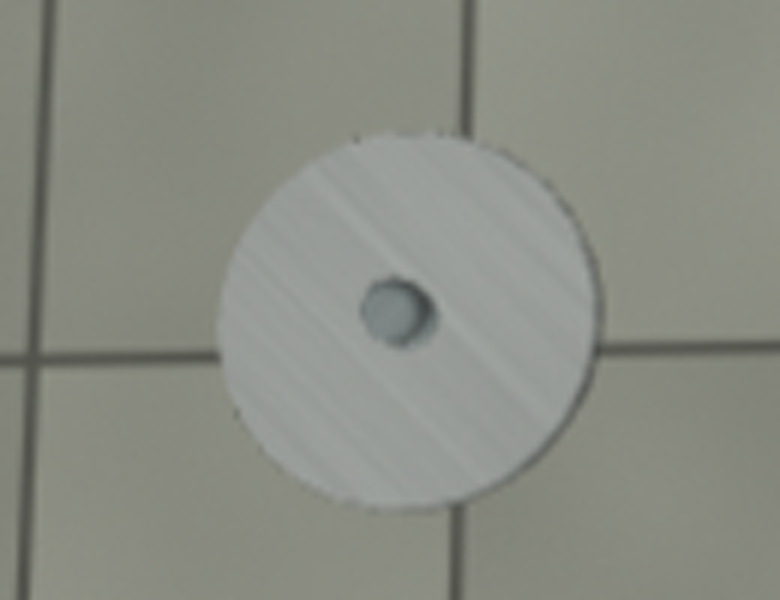

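View pics/scene_base.png

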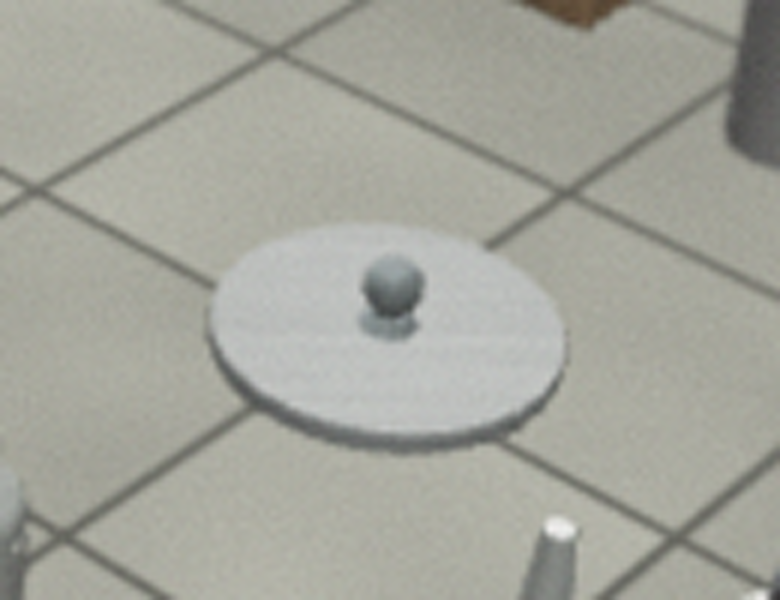

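The crops show the larger head with latch up. In top the mirror runs from crop (245,525) to (543,543), the housing disc is at (400,350) and the tongue end at y≈168. The ball is at top crop (394,311) and scene crop (393,286).

```bash
python3 - <<'E'
from h import *
S=cam('scene');T=cam('top')
def px(o,u,v): return (o[0]+(u+.5)/6-.5,o[1]+(v+.5)/6-.5)
sb,tb,sh,th=(331,142),(119,206),(209,192),(282,214)
print('ball',tri([S,T],[px(sb,393,286),px(tb,394,311)]))
print('ball z31',atz(S,px(sb,393,286),31),atz(T,px(tb,394,311),31))
# base rim top: ellipse centre approx
print('base top (rim centre)',atz(T,px(tb,407,319),12))
print('disc z43',atz(T,px(th,400,350),43))
for n,uv,z in(('tongueL',(358,165),28),('tongueR',(461,172),28),('mirL',(245,525),66),('mirR',(543,543),66),('padL',(377,140),80),('padR',(446,140),80)):
    print(n,atz(T,px(th,*uv),z))
print('tongue tri',tri([S,T],[px(sh,470,515),px(th,461,172)]),tri([S,T],[px(sh,557,462),px(th,358,165)]))
print('pad tri tip',tri([S,T],[px(sh,533,352),px(th,377,138)]))
E
```

```text
ball [564.15203491 233.12022664  28.98449915]
ball z31 [565.501848   230.25591204  31.        ] [564.13343149 232.92601861  31.        ]
base top (rim centre) [564.00722057 232.5584611   12.        ]
disc z43 [ 521.78259199 -142.86151984   43.        ]
tongueL [ 595.5731608  -129.01060534   28.        ]
tongueR [ 592.03715108 -168.40399286   28.        ]
mirL [455.31128486 -83.90395494  66.        ]
mirR [ 446.64965632 -192.60549367   66.        ]
padL [ 595.05950015 -135.27183553   80.        ]
padR [ 594.53694562 -160.7151497    80.        ]
tongue tri [ 592.57812359 -168.04545399   26.82324591] [ 595.69746336 -129.1135368    26.9741244 ]
pad tri tip [ 594.34790696 -136.38453231   82.69092841]
```

```bash
python3 - <<'E'
from h import *
o=readout.get_obs();R=cv2.Rodrigues(o['orientation'])[0];print(o['t'],R.round(4),o['ee_pos'])
y=R[:,1];a=np.arctan2(y[1],y[0]);print('yaw tool y',a,'turns',[(np.pi/2-.083-a),(-np.pi/2-.083-a)])
print(np.array([523.7,-143.2,300])-o['ee_pos'])
E
```

```text
1.6 [[ 0.      0.3493 -0.937 ]
 [ 0.     -0.937  -0.3493]
 [-1.     -0.     -0.    ]] [ 218.3467685  -585.61490928  404.65673233]
yaw tool y -1.2139636866270853 turns [np.float64(2.701760013421982), np.float64(-0.4398326401678112)]
[ 305.3532315   442.41490928 -104.65673233]
```

Call:
apply_moves(
  commands=[
    [[0.035,0.05,0,-0.05],[0.07,0.1,0,-0.1],[0.105,0.15,0,-0.15],[0.14,0.2,0,-0.2],[0.175,0.25,0,-0.25],[0.21,0.3,0,-0.3],[0.245,0.35,0,-0.37],[0.28,0.4,0,-0.44]],
  ],
  gripper=0.0878,
)

```text
t: 2.6
ee_pos: [499.3, -183.9, 405.0]
orientation: [-2.179, 0.094, 2.177]
ft_force: [1.0, -1.0, 0.9]
width: 87.7
```

Call:
apply_moves(
  commands=[
    [[0.0253,0.0424,0,0],[0.0253,0.0424,0,0],[0.0253,0.0424,0,0]],
  ],
)

```text
t: 2.98
ee_pos: [523.4, -143.3, 404.6]
orientation: [-2.179, 0.09, 2.18]
ft_force: [0.8, -0.9, 0.6]
width: 88.0
```

Call:
apply_moves(
  commands=[
    [[0,0,-0.05,0],[0,0,-0.1,0],[0,0,-0.14,0],[0,0,-0.17,0],[0,0,-0.19,0],[0,0,-0.21,0],[0,0,-0.217,0],[0,0,-0.217,0]],
  ],
)

```text
t: 3.98
ee_pos: [523.3, -144.1, 187.6]
orientation: [-2.178, 0.092, 2.179]
ft_force: [0.3, 0.1, 0.5]
width: 88.1
```

```bash
python3 - <<'E'
from h import *
for n in('scene','top'):
    c=cam(n);u,v=proj(c,(527,-142,50))[0];im=c[0][:,:,::-1]
    x0,y0=int(u)-65,int(v)-55
    cv2.imwrite(f'pics/{n}_g1.png',cv2.resize(im[y0:y0+100,x0:x0+130],None,fx=6,fy=6,interpolation=cv2.INTER_CUBIC));print(x0,y0)
print(readout.get_obs()['ee_pos'])
E
```

```text
209 192
282 214
[ 523.76047902 -143.76680067  188.36519708]
```

View pics/scene_g1.png

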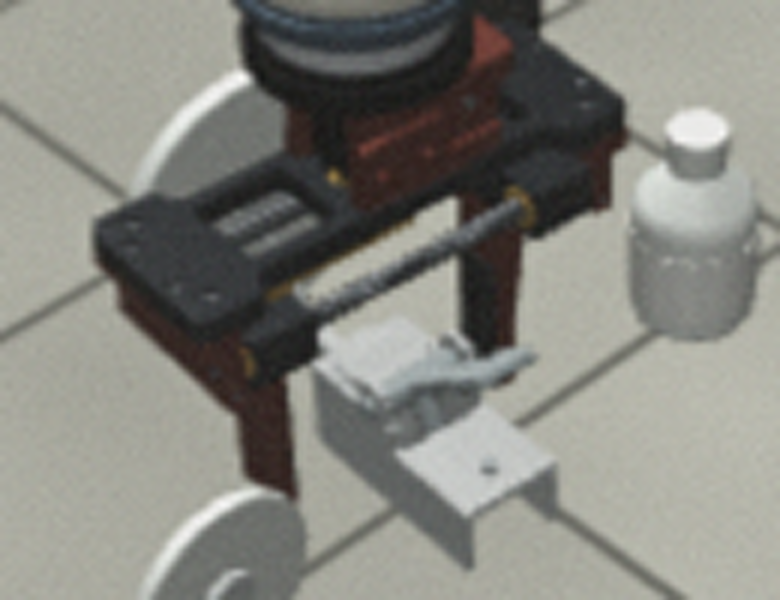

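View pics/top_g1.png

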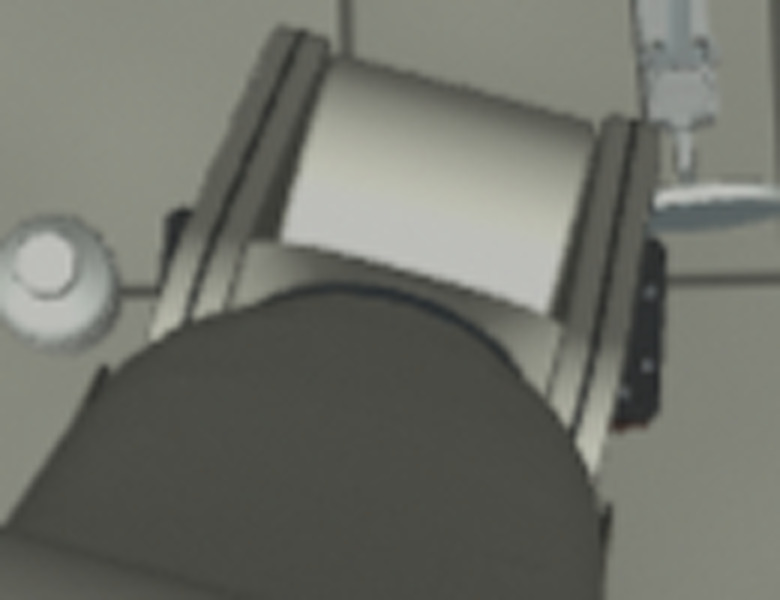

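The fingers straddle the housing on either side (scene crop ~(270,450) and (500,360)) and the latch is clear. I close them.

Call:
apply_moves(
  commands=[
    [[0,0,0,0],[0,0,0,0],[0,0,0,0],[0,0,0,0],[0,0,0,0],[0,0,0,0]],
  ],
  gripper=0.03,
)

```text
t: 4.82
ee_pos: [523.6, -143.1, 187.7]
orientation: [-2.179, 0.091, 2.179]
ft_force: [-0.5, 0.5, 0.7]
width: 40.0
```

Call:
apply_moves(
  commands=[
    [[0,0,0.03,0],[0,0,0.07,0],[0,0,0.1,0],[0,0,0.13,0],[0,0,0.13,0]],
  ],
)

```text
t: 5.45
ee_pos: [523.9, -143.3, 318.9]
orientation: [-2.183, 0.092, 2.176]
ft_force: [0.6, 0.3, -6.6]
width: 39.7
```

```bash
python3 - <<'E'
from h import *
c=cam('scene');im=c[0][:,:,::-1]
cv2.imwrite('pics/lift.png',cv2.resize(im[100:300,170:430],None,fx=3,fy=3,interpolation=cv2.INTER_CUBIC))
o=readout.get_obs();print(o)
E
```

```text
{'t': 5.5, 'qpos': array([-2.88934275e-01,  4.24483340e-01,  1.87417627e+00, -7.84451510e-05,
        8.42543404e-01,  1.36506615e+00]), 'qvel': array([ 0.00122813,  0.03024167,  0.02123408, -0.00020413, -0.00120718,
        0.0003916 ]), 'joint_torque': array([ 7.16537994e-03, -5.42017007e+01, -2.47723854e+01,  2.59456487e-02,
       -6.18753210e-02,  1.44955875e-04]), 'ee_pos': array([ 523.33261951, -143.15513037,  317.42821625]), 'orientation': array([-2.17939794,  0.09081222,  2.1786053 ]), 'ft_force': array([ 0.48383418, -0.08371384, -5.91561045]), 'moment': array([ 0.02027804, -0.00242438,  0.03405469]), 'width': 40.10075073651206}
```

View pics/lift.png

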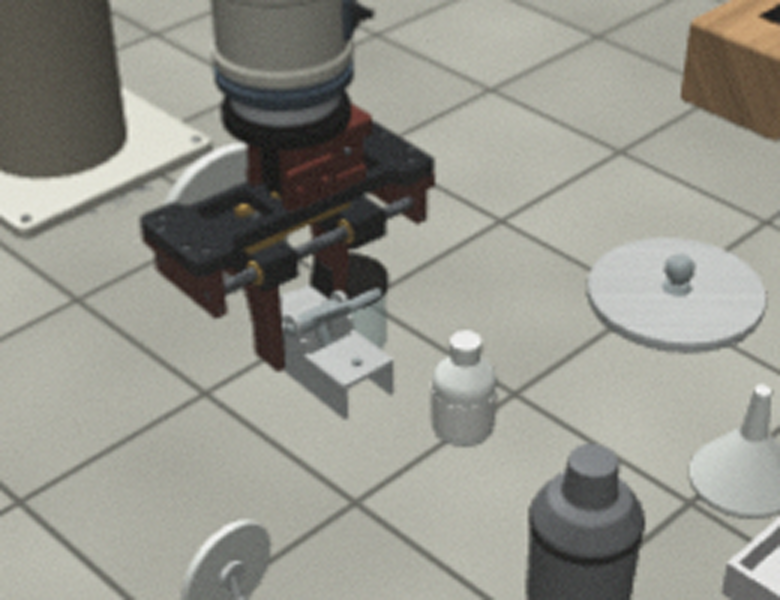

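Call:
apply_moves(
  commands=[
    [[0.004,0.04,0,0],[0.01,0.1,0,0],[0.016,0.155,0,0],[0.023,0.21,0,0],[0.029,0.265,0,0],[0.035,0.32,0,0],[0.039,0.36,0,0],[0.0406,0.376,0,0]],
  ],
)

```text
t: 6.5
ee_pos: [563.4, 234.7, 315.0]
orientation: [-2.177, 0.09, 2.184]
ft_force: [-0.1, -1.0, -6.8]
width: 40.4
```

Call:
apply_moves(
  commands=[
    [[0,0,-0.03,0],[0,0,-0.06,0],[0,0,-0.06,0],[0,0,-0.06,0]],
  ],
)

```text
t: 7.0
ee_pos: [564.4, 232.3, 257.6]
orientation: [-2.178, 0.092, 2.179]
ft_force: [0.7, 0.9, -5.1]
width: 40.0
```

```bash
python3 - <<'E'
from h import *
o=readout.get_obs();print(o['ee_pos'],o['ft_force'])
c=cam('scene');im=c[0][:,:,::-1];x0,y0=330,120
cv2.imwrite('pics/ov_s.png',cv2.resize(im[y0:y0+100,x0:x0+130],None,fx=6,fy=6,interpolation=cv2.INTER_CUBIC))
c=cam('top');im=c[0][:,:,::-1];x0,y0=119,206
cv2.imwrite('pics/ov_t.png',cv2.resize(im[y0-20:y0+80,x0:x0+130],None,fx=6,fy=6,interpolation=cv2.INTER_CUBIC))
E
```

```text
[564.41132684 232.33529985 257.61051452] [ 0.74004205  0.92186911 -5.14071326]
```

View pics/ov_s.png

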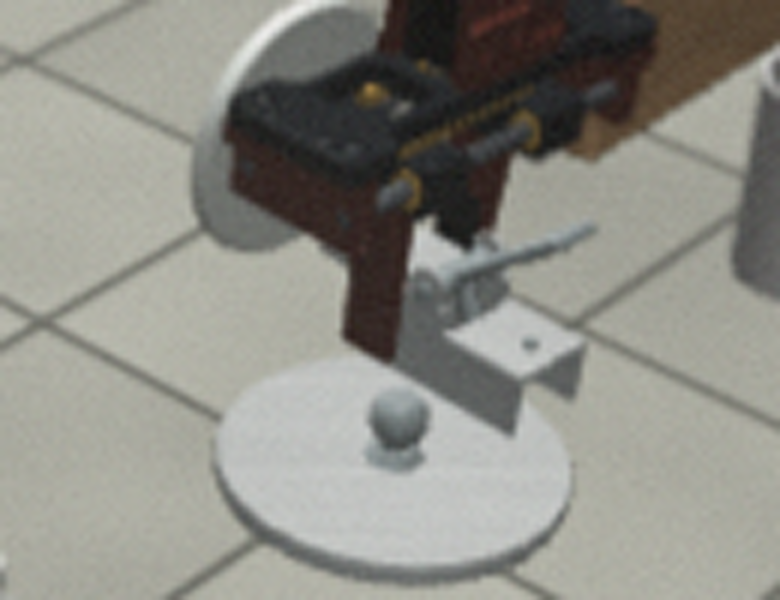

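View pics/ov_t.png

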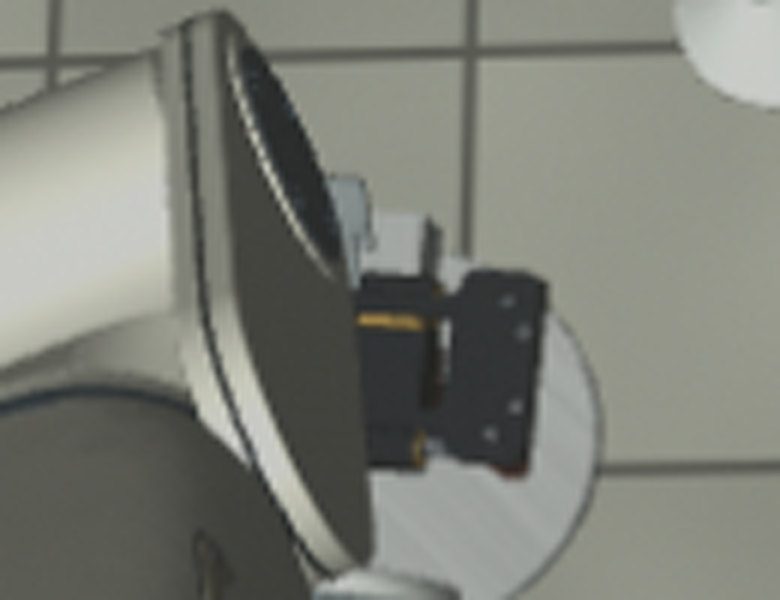

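Scene shows the head held level over the ball: ball at crop (399,418), tongue top corners (523,378) and (585,345), bottom corner (513,436). Top sees one tongue corner at crop (432,213).

```bash
python3 - <<'E'
from h import *
S=cam('scene');T=cam('top')
px=lambda o,u,v:(o[0]+(u+.5)/6-.5,o[1]+(v+.5)/6-.5)
s=(330,120);t=(119,186)
zu=70.0;yaw=-.083
c,sn=np.cos(yaw),np.sin(yaw);R=np.array([[c,-sn],[sn,c]])
ball=atz(S,px(s,399,418),31);print('ball',ball)
for uv,loc,h in(((523,378),(70,-20),28),((585,345),(70,20),28),((513,436),(70,-20),0),((571,402),(70,20),0)):
    p=atz(S,px(s,*uv),zu+h)
    print('scene axis',p[:2]-R@np.array(loc),'minus ball',p[:2]-R@np.array(loc)-ball[:2])
p=atz(T,px(t,432,213),zu+28);print('top',p,p[:2]-R@np.array((70,-20)))
b=proj(T,(0,0,0))
for n,C in(('S',S),('T',T)):
  for dz in(0,12):
    th=np.linspace(0,2*np.pi,73);
# overlay check
im=S[0][:,:,::-1].copy()
big=cv2.resize(im[120:220,330:460],None,fx=6,fy=6,interpolation=cv2.INTER_CUBIC)
def draw(P,col,cl=True):
    q=(proj(S,P)-[330,120]+.5)*6-.5; cv2.polylines(big,[np.round(q).astype(int)],cl,col,1)
A=np.array([564.2,232.5])
for h in(0,28):draw([[*(A+R@np.array(l)),zu+h] for l in((30,-20),(70,-20),(70,20),(30,20))],(0,0,255))
th=np.linspace(0,2*np.pi,73)
draw([[A[0]+75*np.cos(a),A[1]+75*np.sin(a),12] for a in th],(0,255,0))
draw([[A[0]+75*np.cos(a),A[1]+75*np.sin(a),0] for a in th],(0,255,0))
q=(proj(S,(*A,31))[0]-[330,120]+.5)*6-.5;cv2.circle(big,tuple(np.round(q).astype(int)),30,(255,0,0),1)
cv2.imwrite('pics/ov_s2.png',big)
E
```

```text
ball [565.501848   230.25591204  31.        ]
scene axis [566.45135973 230.29467662] minus ball [0.94951174 0.03876459]
scene axis [567.03017462 226.28706655] minus ball [ 1.52832663 -3.96884549]
scene axis [566.10601701 231.16758499] minus ball [0.60416901 0.91167295]
scene axis [565.54827284 226.62578988] minus ball [ 0.04642484 -3.63012215]
top [634.20306639 203.98458241  98.        ] [566.1021377 229.7190634]
```

View pics/ov_s2.png

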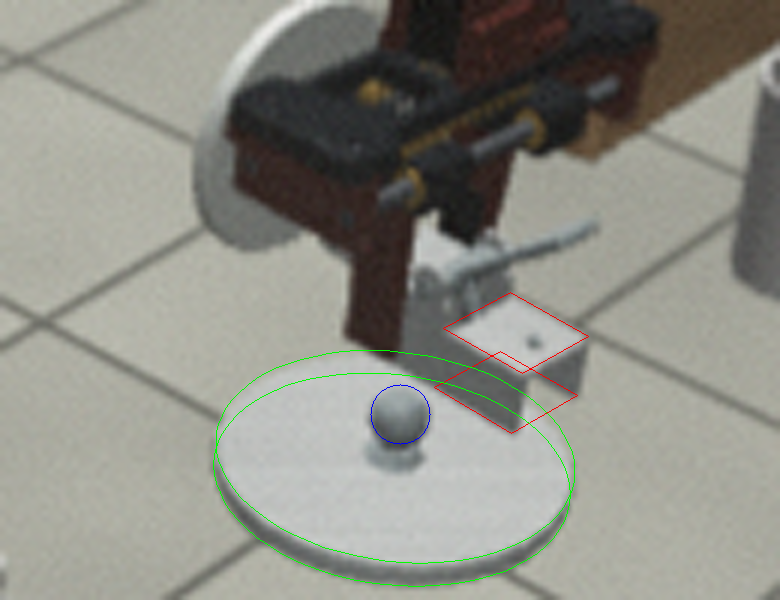

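Residuals here are a few mm at most, but the bore only has ±1 mm of play. So I refine sub-pixel from the initial pictures, using the base rim, the ball disc and the head disc.

```bash
cat > fit.py <<'E'
from h import *
from scipy.optimize import least_squares
from scipy.ndimage import map_coordinates, gaussian_filter
def load(n):
    c=list(cam(n)); c[0]=cv2.imread(f'pics/{n}0.png')[:,:,::-1]; return c
def edge(g,p,nrm,w=3,sign=None):
    s=np.linspace(-w,w,61); q=p[None]+s[:,None]*nrm
    v=map_coordinates(g,[q[:,1],q[:,0]],order=3); d=np.gradient(v,s)
    if sign is not None: d=np.maximum(sign*d,0)
    else: d=abs(d)
    i=d.argmax(); return (s[i],d[i])
def fitcurve(c,fn,x0,sign,w=3,thr=4,iters=5,sel=None):
    g=gaussian_filter(c[0].astype(float).mean(2),.7); x=np.array(x0,float)
    for _ in range(iters):
        P=proj(c,fn(x)); T=np.roll(P,-1,0)-np.roll(P,1,0); N=np.stack([T[:,1],-T[:,0]],1);N/=np.linalg.norm(N,axis=1)[:,None]
        ctr=P.mean(0); N*=np.sign(((P-ctr)*N).sum(1))[:,None]
        E=[edge(g,p,n,w,sign) for p,n in zip(P,N)]; s=np.array([e[0] for e in E]); d=np.array([e[1] for e in E])
        ok=(d>thr)&(abs(s)<w-.2)
        if sel is not None: ok&=sel
        J=np.stack([((proj(c,fn(x+e))-P)*N).sum(1)/.5 for e in .5*np.eye(len(x))],1)
        r=s.copy()
        for k in range(3):
            dx=np.linalg.lstsq(J[ok],r[ok],rcond=None)[0]; res=r-J@dx; ok=ok&(abs(res)<max(2.5*np.median(abs(res[ok])),.15))
        x=x+dx
    return x,ok.sum(),np.std(res[ok])
th=np.linspace(0,2*np.pi,120,endpoint=False)
circ=lambda z,r:(lambda x:np.stack([x[0]+r*np.cos(th),x[1]+r*np.sin(th),0*th+z],1))
def sphere(c,z,r):
    def fn(x):
        o=-cv2.Rodrigues(c[3])[0].T@c[4]; C=np.array([x[0],x[1],z]); d=C-o; D=np.linalg.norm(d); d/=D
        a=np.cross(d,[0,0,1]);a/=np.linalg.norm(a);b=np.cross(d,a); rr=r*np.sqrt(1-(r/D)**2);C=C-d*r*r/D
        return C+rr*(np.cos(th)[:,None]*a+np.sin(th)[:,None]*b)
    return fn
if __name__=='__main__':
    for n in('top','scene'):
        c=load(n)
        print(n,'base z12',fitcurve(c,circ(12,75),(564.5,232.5),-1))
        o=-cv2.Rodrigues(c[3])[0].T@c[4]; dd=o[:2]-[564.5,232.5]; dd/=np.linalg.norm(dd)
        far=(np.stack([np.cos(th),np.sin(th)],1)@dd)<-.1
        print('  far half',fitcurve(c,circ(12,75),(564.5,232.5),-1,sel=far))
        print('  near z0',fitcurve(c,circ(0,75),(564.5,232.5),1,sel=~far))
        sp=sphere(c,31,12.5)
        P=sp((564.5,232.5)); 
        up=((P[:,:2]-P[:,:2].mean(0))@dd)<4
        print('  ball',fitcurve(c,sp,(564.5,232.5),None,w=2,thr=2),fitcurve(c,sp,(564.5,232.5),1,w=2,thr=2,sel=up))
E
python3 fit.py
```

```text
top base z12 (array([564.25470917, 233.34245039]), np.int64(120), np.float64(0.1943274428017025))
  far half (array([563.58527669, 231.99241866]), np.int64(34), np.float64(0.09863446148503092))
  near z0 (array([564.73304908, 231.88389286]), np.int64(33), np.float64(0.1390138706051283))
  ball (array([563.95658827, 232.61255759]), np.int64(108), np.float64(0.17893856813520853)) (array([564.60408796, 233.52701912]), np.int64(70), np.float64(0.12536058717312457))
scene base z12 (array([565.53073783, 229.629155  ]), np.int64(120), np.float64(0.17323542913473988))
  far half (array([566.41563574, 228.4186169 ]), np.int64(45), np.float64(0.12250511693803623))
  near z0 (array([564.12098597, 232.30606349]), np.int64(49), np.float64(0.10507775005759414))
  ball (array([565.67366906, 230.15365493]), np.int64(105), np.float64(0.09475327627796604)) (array([565.51148196, 230.42579822]), np.int64(72), np.float64(0.06622079720808344))
```

```bash
cat > hf.py <<'E'
from fit import *
def seg(a,b,n=25):
    t=np.linspace(.12,.88,n)[:,None]; return np.array(a,float)*(1-t)+np.array(b,float)*t
def headfit(c,segs,zu,yaw,x0,free,w=2.,thr=3):
    g=gaussian_filter(c[0].astype(float).mean(2),.6); x=np.array(list(x0)+[zu,yaw],float)
    L=np.concatenate([seg(a,b) for a,b in segs])
    dirs=np.concatenate([np.tile(np.array(b,float)-np.array(a,float),(25,1)) for a,b in segs])
    def W(x,L):
        cc,s=np.cos(x[3]),np.sin(x[3]); return np.stack([x[0]+cc*L[:,0]-s*L[:,1],x[1]+s*L[:,0]+cc*L[:,1],x[2]+L[:,2]],1)
    fr=np.array(free)
    for it in range(6):
        P=proj(c,W(x,L));Q=proj(c,W(x,L+.02*dirs));t=Q-P;t/=np.linalg.norm(t,axis=1)[:,None];N=np.stack([t[:,1],-t[:,0]],1)
        E=np.array([edge(g,p,n,w) for p,n in zip(P,N)]);s=E[:,0];ok=(E[:,1]>thr)&(abs(s)<w-.1)
        h=np.array([.5,.5,.5,.01]);J=np.stack([((proj(c,W(x+h*(np.arange(4)==k),L))-P)*N).sum(1)/h[k] for k in fr],1)
        for k in range(3):
            dx=np.linalg.lstsq(J[ok],s[ok],rcond=None)[0];r=s-J@dx;ok&=abs(r)<max(.3,2.5*np.median(abs(r[ok])))
        x[fr]+=dx
    per=[(round(float(np.mean(r[i*25:(i+1)*25][ok[i*25:(i+1)*25]])),2) if ok[i*25:(i+1)*25].any() else None,int(ok[i*25:(i+1)*25].sum())) for i in range(len(segs))]
    return x.round(3),per
end_top=((70,-20,28),(70,20,28)); near_top=((35,-20,28),(70,-20,28)); far_top=((45,20,28),(70,20,28)); near_bot=((0,-20,0),(70,-20,0)); vert=((70,-20,0),(70,-20,28)); far_bot=((45,20,0),(70,20,0))
E
python3 - <<'E'
from hf import *
c=load('top')
for fr in([0,1],[0,1,3]):print('top0',headfit(c,[end_top,near_top,far_top],0,-.083,(523.7,-143.2),fr))
print('disc',[fitcurve(c,circ(43,r),(522,-143),None,w=2,thr=1) for r in(15,15.5,16)])
c=load('scene')
for fr in([0,1],[0,1,3]):print('scene0',headfit(c,[end_top,near_bot,vert,far_top],0,-.083,(523.7,-143.2),fr))
c=cam('scene');cv2.imwrite('pics/sceneov.png',c[0][:,:,::-1])
z=readout.get_obs()['ee_pos'];print(z)
for fr in([0,1],[0,1,3],[0,1,2]):print('sceneNow',headfit(c,[end_top,near_bot,vert,far_top],70,-.083,(565,230),fr))
E
```

```text
top0 (array([-7.20430214e+05,  5.98305120e+04,  0.00000000e+00, -8.30000000e-02]), [(None, 0), (None, 0), (None, 0)])
top0 (array([-9.18086939e+05,  7.62709330e+04,  0.00000000e+00, -5.20000000e-02]), [(None, 0), (None, 0), (None, 0)])
disc [(array([ 521.3105593 , -142.22602264]), np.int64(98), np.float64(0.5266434736948012)), (array([ 521.31433595, -141.53759354]), np.int64(87), np.float64(0.4442389557276126)), (array([ 521.13430933, -140.49282195]), np.int64(97), np.float64(0.43778504054840495))]
scene0 (array([ 5.25788e+02, -1.43338e+02,  0.00000e+00, -8.30000e-02]), [(0.47, 25), (-0.42, 24), (-0.61, 25), (-0.19, 23)])
scene0 (array([ 5.24996e+02, -1.46194e+02,  0.00000e+00, -3.10000e-02]), [(0.13, 20), (-0.01, 21), (-0.21, 25), (-0.22, 24)])
[564.27775062 232.79673791 258.11684538]
sceneNow (array([ 5.66505e+02,  2.31421e+02,  7.00000e+01, -8.30000e-02]), [(0.32, 25), (-0.09, 25), (-0.29, 25), (-0.21, 22)])
sceneNow (array([ 5.65831e+02,  2.29407e+02,  7.00000e+01, -4.60000e-02]), [(0.12, 24), (0.12, 24), (-0.1, 25), (-0.22, 24)])
sceneNow (array([ 5.63423e+02,  2.36816e+02,  6.58250e+01, -8.30000e-02]), [(0.32, 25), (-0.14, 25), (-0.29, 25), (-0.14, 22)])
  return _methods._mean(a, axis=axis, dtype=dtype,
  ret = ret.dtype.type(ret / rcount)
```

Both views put the head within about 1 mm of the ball's axis: the correction is about (-0.5,-0.5) mm. I now go down by feel.

Call:
apply_moves(
  commands=[
    [[-0.0005,-0.0005,-0.01,0],[-0.0005,-0.0005,-0.02,0],[-0.0005,-0.0005,-0.025,0],[-0.0005,-0.0005,-0.025,0]],
  ],
)

```text
t: 7.95
ee_pos: [563.5, 232.2, 231.8]
orientation: [-2.178, 0.091, 2.181]
ft_force: [0.6, 0.5, -6.4]
width: 39.7
```

Call:
apply_moves(
  commands=[
    [[0,0,-0.002,0],[0,0,-0.004,0],[0,0,-0.006,0],[0,0,-0.006,0]],
  ],
)

```text
t: 8.45
ee_pos: [563.7, 232.2, 226.5]
orientation: [-2.179, 0.091, 2.179]
ft_force: [0.2, 0.2, -6.4]
width: 39.9
```

Call:
apply_moves(
  commands=[
    [[0,0,-0.001,0],[0,0,-0.002,0],[0,0,-0.003,0],[0,0,-0.003,0]],
  ],
)

```text
t: 8.95
ee_pos: [563.7, 232.3, 223.6]
orientation: [-2.179, 0.091, 2.179]
ft_force: [0.4, -0.6, -7.2]
width: 39.8
```

Call:
apply_moves(
  commands=[
    [[0,0,-0.001,0],[0,0,-0.002,0],[0,0,-0.003,0],[0,0,-0.003,0]],
  ],
)

```text
t: 9.45
ee_pos: [563.7, 232.3, 220.6]
orientation: [-2.179, 0.091, 2.179]
ft_force: [0.2, 0.0, -6.5]
width: 39.8
```

Call:
apply_moves(
  commands=[
    [[0,0,-0.001,0],[0,0,-0.002,0],[0,0,-0.003,0],[0,0,-0.003,0]],
  ],
)

```text
t: 9.95
ee_pos: [563.8, 232.4, 217.6]
orientation: [-2.179, 0.091, 2.179]
ft_force: [0.7, 1.3, -5.3]
width: 39.7
```

Call:
apply_moves(
  commands=[
    [[0,0,-0.001,0],[0,0,-0.002,0],[0,0,-0.003,0],[0,0,-0.003,0]],
  ],
)

```text
t: 10.45
ee_pos: [563.8, 232.4, 214.6]
orientation: [-2.179, 0.09, 2.178]
ft_force: [0.1, 2.2, -6.1]
width: 39.6
```

Call:
apply_moves(
  commands=[
    [[0,0.0004,-0.001,0],[0,0.0004,-0.002,0],[0,0.0004,-0.003,0],[0,0.0004,-0.003,0]],
  ],
)

```text
t: 10.95
ee_pos: [563.9, 233.0, 211.8]
orientation: [-2.179, 0.09, 2.178]
ft_force: [1.1, 4.4, -5.5]
width: 39.8
```

Call:
apply_moves(
  commands=[
    [[0,0,-0.0007,0],[0,0,-0.0015,0],[0,0,-0.0015,0]],
  ],
)

```text
t: 11.32
ee_pos: [564.1, 233.2, 210.5]
orientation: [-2.18, 0.09, 2.177]
ft_force: [1.8, 7.0, -4.5]
width: 40.1
```

Call:
apply_moves(
  commands=[
    [[0.0002,0.0008,0,0],[0.0002,0.0008,0,0]],
  ],
)

```text
t: 11.58
ee_pos: [564.1, 233.5, 210.3]
orientation: [-2.18, 0.091, 2.178]
ft_force: [1.6, 2.6, -2.8]
width: 39.6
```

Call:
apply_moves(
  commands=[
    [[0,0,-0.0007,0],[0,0,-0.0015,0],[0,0,-0.0015,0]],
  ],
)

```text
t: 11.95
ee_pos: [564.2, 233.6, 209.0]
orientation: [-2.18, 0.09, 2.178]
ft_force: [1.0, 3.2, 2.6]
width: 39.8
```

Call:
apply_moves(
  commands=[
    [[0.0002,0.0004,-0.0007,0],[0.0002,0.0004,-0.0015,0],[0.0002,0.0004,-0.0015,0]],
  ],
)

```text
t: 12.32
ee_pos: [564.4, 233.6, 207.4]
orientation: [-2.18, 0.091, 2.178]
ft_force: [2.2, 0.8, 1.3]
width: 39.9
```

Call:
apply_moves(
  commands=[
    [[0,0,-0.0007,0],[0,0,-0.0014,0],[0,0,-0.0014,0]],
  ],
)

```text
t: 12.7
ee_pos: [564.3, 233.7, 205.4]
orientation: [-2.18, 0.091, 2.178]
ft_force: [4.8, -0.9, -2.5]
width: 40.0
```

Call:
apply_moves(
  commands=[
    [[0.0005,0,-0.0007,0],[0.0005,0,-0.0014,0],[0.0005,0,-0.0014,0]],
  ],
)

```text
t: 13.08
ee_pos: [564.2, 233.8, 203.6]
orientation: [-2.178, 0.091, 2.18]
ft_force: [4.6, -0.1, -6.5]
width: 39.9
```

Call:
apply_moves(
  commands=[
    [[0.0004,0,-0.0007,0],[0.0004,0,-0.0014,0],[0.0004,0,-0.0014,0]],
  ],
)

```text
t: 13.45
ee_pos: [564.4, 233.7, 202.2]
orientation: [-2.177, 0.091, 2.181]
ft_force: [1.2, 0.0, -9.2]
width: 39.8
```

Call:
apply_moves(
  commands=[
    [[0,0,-0.0007,0],[0,0,-0.0015,0],[0,0,-0.0015,0],[0,0,-0.0015,0]],
  ],
)

```text
t: 13.95
ee_pos: [564.6, 233.7, 200.8]
orientation: [-2.178, 0.091, 2.18]
ft_force: [-0.2, 0.4, -12.7]
width: 39.9
```

Call:
apply_moves(
  commands=[
    [[0,0,-0.0007,0],[0,0,-0.001,0],[0,0,-0.001,0],[0,0,-0.001,0]],
  ],
)

```text
t: 14.45
ee_pos: [564.8, 233.7, 200.3]
orientation: [-2.178, 0.091, 2.18]
ft_force: [-2.6, -1.4, -10.6]
width: 40.0
```

Call:
apply_moves(
  commands=[
    [[-0.0003,0,-0.0006,0],[-0.0003,0,-0.0012,0],[-0.0003,0,-0.0012,0],[-0.0003,0,-0.0012,0]],
  ],
)

```text
t: 14.95
ee_pos: [564.9, 233.7, 199.7]
orientation: [-2.179, 0.091, 2.178]
ft_force: [-2.4, -4.3, -2.0]
width: 39.7
```

Call:
apply_moves(
  commands=[
    [[0,0,-0.0006,0],[0,0,-0.0012,0],[0,0,-0.0012,0],[0,0,-0.0012,0]],
  ],
)

```text
t: 15.45
ee_pos: [564.9, 233.8, 199.6]
orientation: [-2.18, 0.091, 2.178]
ft_force: [-6.0, -6.1, 9.2]
width: 40.0
```

```bash
python3 - <<'E'
from h import *
o=readout.get_obs();print(o['ee_pos'],o['ft_force'],o['moment'])
c=cam('scene');im=c[0][:,:,::-1];x0,y0=330,120
cv2.imwrite('pics/seat1.png',cv2.resize(im[y0:y0+100,x0:x0+130],None,fx=6,fy=6,interpolation=cv2.INTER_CUBIC))
E
```

```text
[564.88510007 233.77590059 199.64756732] [-6.01789871 -6.09362992  9.24280135] [-1.01837214  1.04631926  0.0154852 ]
```

View pics/seat1.png

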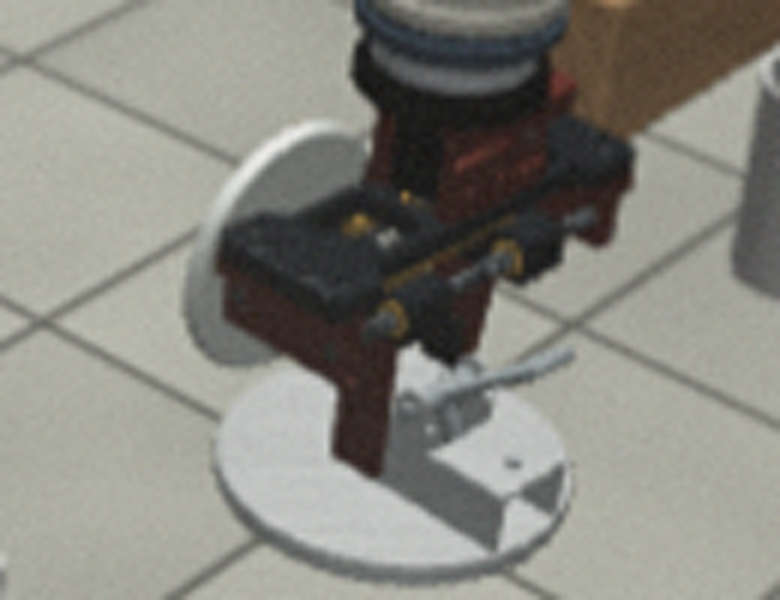

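The head is flush: its tongue lies on the base (crop (500,545)). TCP z stopped at 199.65 against an expected 199.7, with about 15 N of net push. I relieve the push, let go and rise.

Call:
apply_moves(
  commands=[
    [[-0.0004,-0.0004,0.001,0],[-0.0004,-0.0004,0.0015,0],[-0.0004,-0.0004,0.0015,0]],
  ],
)

```text
t: 15.88
ee_pos: [564.7, 233.7, 199.7]
orientation: [-2.18, 0.09, 2.177]
ft_force: [0.9, -1.7, -4.9]
width: 40.3
```

Call:
apply_moves(
  commands=[
    [[0,0,0,0],[0,0,0,0],[0,0,0,0],[0,0,0,0],[0,0,0,0]],
  ],
  gripper=0.0878,
)

```text
t: 16.5
ee_pos: [564.4, 233.5, 199.6]
orientation: [-2.179, 0.091, 2.179]
ft_force: [-0.4, 0.2, -0.6]
width: 85.6
```

Call:
apply_moves(
  commands=[
    [[0,0,0.02,0],[0,0,0.06,0],[0,0,0.11,0],[0,0,0.16,0],[0,0,0.2,0],[-0.03,-0.03,0.2,0],[-0.05,-0.08,0.2,0],[-0.05,-0.12,0.2,0]],
  ],
  gripper=0.0878,
)

```text
t: 17.5
ee_pos: [512.6, 112.3, 401.1]
orientation: [-2.18, 0.09, 2.178]
ft_force: [0.1, -0.3, 0.6]
width: 87.9
```

Call:
apply_moves(
  commands=[
    [[-0.02,-0.05,0,0],[-0.03,-0.1,0,0],[-0.03,-0.1,0,0]],
  ],
  gripper=0.0,
)

```text
t: 17.88
ee_pos: [483.4, 11.1, 400.9]
orientation: [-2.178, 0.095, 2.176]
ft_force: [-0.1, 0.5, 0.0]
width: 61.5
```

```bash
python3 - <<'E'
from h import *
o=readout.get_obs();print(o['ee_pos'],o['ft_force'],o['width'],o['t'])
c=cam('scene');im=c[0][:,:,::-1];x0,y0=330,120
cv2.imwrite('pics/s2full.png',im)
cv2.imwrite('pics/s2.png',cv2.resize(im[y0:y0+100,x0:x0+130],None,fx=6,fy=6,interpolation=cv2.INTER_CUBIC))
c=cam('top');im=c[0][:,:,::-1];x0,y0=119,206
cv2.imwrite('pics/t2full.png',im)
cv2.imwrite('pics/t2.png',cv2.resize(im[y0:y0+100,x0:x0+130],None,fx=6,fy=6,interpolation=cv2.INTER_CUBIC))
E
```

```text
[483.42399259  11.09226717 400.88783877] [-0.14725897  0.45481388  0.03026566] 61.52224812173599 17.875
```

View pics/s2.png

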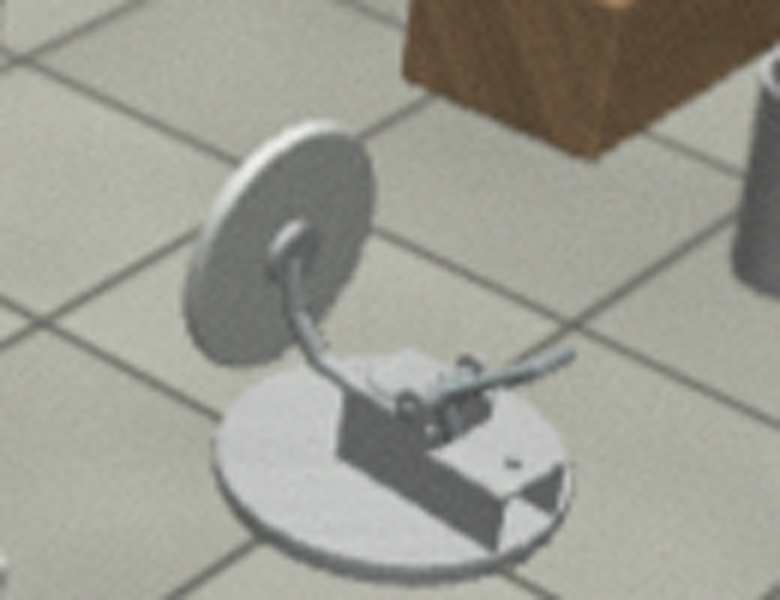

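View pics/t2.png

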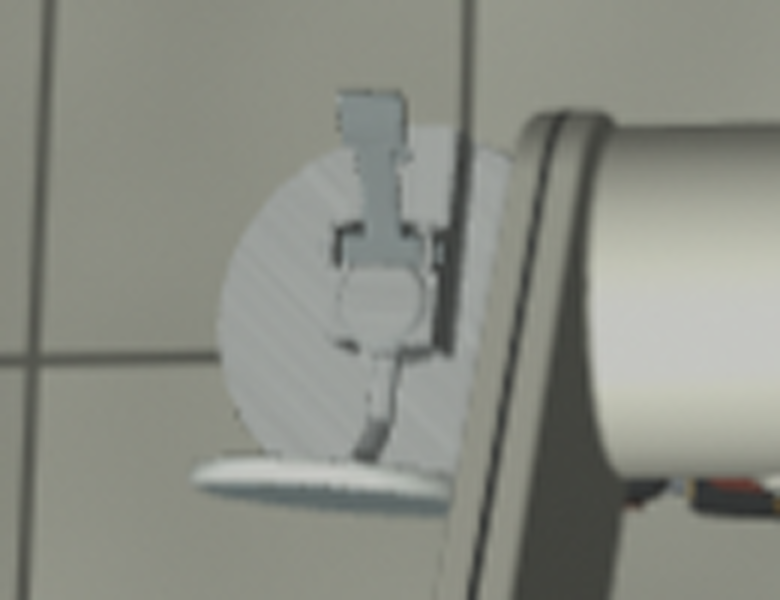

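The head sits flush with its latch still up. In top the pad spans crop (340,90)–(405,140); in scene the handle tip is at crop (573,354).

```bash
python3 - <<'E'
from h import *
S=cam('scene');T=cam('top')
px=lambda o,u,v:(o[0]+(u+.5)/6-.5,o[1]+(v+.5)/6-.5)
s=(330,120);t=(119,206)
print(atz(T,px(t,373,116),91), 'tip L/R z99',atz(T,px(t,338,90),98),atz(T,px(t,406,95),98))
print('tip tri',tri([S,T],[px(s,574,353),px(t,338,90)]))
for l in('latch_pad','head_grip','ball'):
  for n in('scene','top'):
    print(l,n,[(np.round(d['position'],1).tolist(),round(d['conf'],2)) for d in models.place_of(n,l)][:3])
c,sn=np.cos(-.083),np.sin(-.083)
for q in np.arange(0,.71,.1):
    a=.74-q;x=19+55*np.cos(a);z=54+55*np.sin(a);print(round(q,1),'edge',x.round(1),z.round(1),'finger world',(564.7+c*(x-10)).round(1),(233.7+sn*(x-10)).round(1),'tcp z',(z+182).round(1))
E
```

```text
[627.55679274 227.53643201  91.        ] tip L/R z99 [636.1055215  239.04961845  98.        ] [633.65929662 213.64168334  98.        ]
tip tri [636.15551737 239.32561275  93.98427772]
latch_pad scene [([626.4, 230.7, 92.6], 0.47), ([658.0, -251.0, 55.7], 0.45), ([566.0, 235.7, -2.3], 0.45)]
latch_pad top [([662.5, -255.3, 55.2], 0.64), ([630.5, 232.1, 89.0], 0.53), ([564.2, 233.1, 26.6], 0.46)]
head_grip scene [([568.4, 235.3, 34.7], 0.96), ([624.6, -257.0, 15.7], 0.68)]
head_grip top [([564.4, 238.8, 35.7], 0.95)]
ball scene [([566.0, 236.3, 30.6], 0.66)]
ball top [([564.9, 235.5, 25.9], 0.61)]
0.0 edge 59.6 91.1 finger world 614.1 229.6 tcp z 273.1
0.1 edge 63.1 86.8 finger world 617.6 229.3 tcp z 268.8
0.2 edge 66.2 82.3 finger world 620.7 229.0 tcp z 264.3
0.3 edge 68.8 77.4 finger world 623.3 228.8 tcp z 259.4
0.4 edge 70.9 72.3 finger world 625.3 228.7 tcp z 254.3
0.5 edge 72.4 67.1 finger world 626.9 228.5 tcp z 249.1
0.6 edge 73.5 61.7 finger world 627.9 228.4 tcp z 243.7
0.7 edge 74.0 56.2 finger world 628.4 228.4 tcp z 238.2
```

Call:
apply_moves(
  commands=[
    [[0.03,0.05,0,0],[0.06,0.1,0,0],[0.1,0.15,0,0],[0.12,0.19,-0.02,0],[0.1325,0.218,-0.06,0],[0.1325,0.218,-0.1,0],[0.1325,0.218,-0.1,0],[0.1325,0.218,-0.1,0]],
  ],
  gripper=0.0,
)

```text
t: 19.38
ee_pos: [617.2, 231.6, 300.7]
orientation: [-2.18, 0.09, 2.178]
ft_force: [0.4, 0.4, 0.2]
width: 0.3
```

```bash
python3 - <<'E'
from h import *
o=readout.get_obs();print(o['ee_pos'],o['ft_force'],o['width'],o['t'])
c=cam('scene');im=c[0][:,:,::-1];x0,y0=330,100
cv2.imwrite('pics/p1.png',cv2.resize(im[y0:y0+100,x0:x0+130],None,fx=6,fy=6,interpolation=cv2.INTER_CUBIC))
E
```

```text
[617.20815953 231.57000073 300.68105934] [0.37171456 0.37333711 0.22790325] 0.34181628646906126 19.375
```

View pics/p1.png

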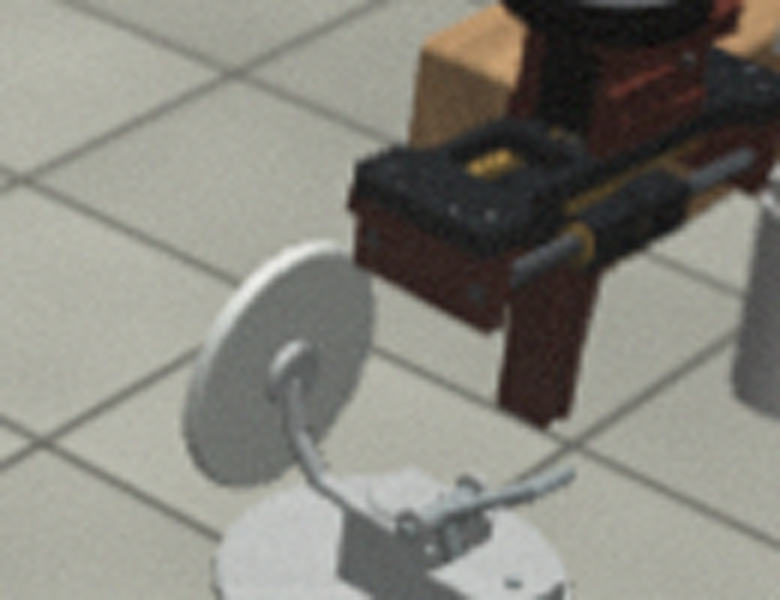

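Call:
apply_moves(
  commands=[
    [[-0.001,-0.0025,-0.012,0],[-0.001,-0.0025,-0.02,0],[-0.001,-0.0025,-0.022,0],[-0.001,-0.0025,-0.022,0]],
  ],
)

```text
t: 19.92
ee_pos: [615.8, 228.9, 277.4]
orientation: [-2.179, 0.091, 2.179]
ft_force: [0.7, 0.1, 0.5]
width: 0.5
```

Call:
apply_moves(
  commands=[
    [[0,0,-0.001,0],[0,0,-0.002,0],[0,0,-0.003,0],[0,0,-0.003,0]],
  ],
)

```text
t: 20.42
ee_pos: [616.0, 229.1, 275.0]
orientation: [-2.179, 0.09, 2.178]
ft_force: [-1.2, 0.6, 3.4]
width: 0.5
```

Call:
apply_moves(
  commands=[
    [[0.0005,0,-0.001,0],[0.001,0,-0.0015,0],[0.0015,0,-0.002,0],[0.0015,0,-0.002,0]],
  ],
)

```text
t: 20.92
ee_pos: [617.4, 229.0, 273.4]
orientation: [-2.179, 0.09, 2.178]
ft_force: [-2.3, -0.6, 7.5]
width: 0.4
```

Call:
apply_moves(
  commands=[
    [[0.0005,0,-0.001,0],[0.001,0,-0.0015,0],[0.0015,0,-0.002,0],[0.0015,0,-0.002,0]],
  ],
)

```text
t: 21.42
ee_pos: [619.0, 229.0, 271.5]
orientation: [-2.18, 0.091, 2.178]
ft_force: [-1.6, -0.9, 7.3]
width: 0.5
```

Call:
apply_moves(
  commands=[
    [[0.0005,0,-0.001,0],[0.001,0,-0.0015,0],[0.0015,0,-0.002,0],[0.0015,0,-0.002,0]],
  ],
)

```text
t: 21.92
ee_pos: [620.5, 228.9, 269.5]
orientation: [-2.18, 0.091, 2.178]
ft_force: [-2.0, -1.6, 8.5]
width: 0.1
```

Call:
apply_moves(
  commands=[
    [[0.0005,0,-0.001,0],[0.001,0,-0.0015,0],[0.0012,0,-0.002,0],[0.0012,0,-0.002,0]],
  ],
)

```text
t: 22.42
ee_pos: [621.8, 228.8, 267.5]
orientation: [-2.18, 0.091, 2.178]
ft_force: [-1.4, -1.9, 7.5]
width: 0.9
```

Call:
apply_moves(
  commands=[
    [[0.0005,0,-0.001,0],[0.001,0,-0.0015,0],[0.0012,0,-0.002,0],[0.0012,0,-0.002,0]],
  ],
)

```text
t: 22.92
ee_pos: [623.0, 228.8, 265.5]
orientation: [-2.18, 0.091, 2.178]
ft_force: [-1.2, -2.7, 7.7]
width: 0.6
```

Call:
apply_moves(
  commands=[
    [[0.0003,-0.0003,-0.0005,0],[0.0006,-0.0003,-0.001,0],[0.0006,-0.0003,-0.001,0]],
  ],
)

```text
t: 23.3
ee_pos: [623.6, 228.6, 264.5]
orientation: [-2.18, 0.09, 2.178]
ft_force: [-0.6, -1.3, 8.2]
width: 0.7
```

Call:
apply_moves(
  commands=[
    [[0.0003,-0.0002,-0.0005,0],[0.0005,-0.0002,-0.001,0],[0.0005,-0.0002,-0.001,0]],
  ],
)

```text
t: 23.68
ee_pos: [624.1, 228.5, 263.5]
orientation: [-2.18, 0.09, 2.177]
ft_force: [-1.3, -1.5, 7.3]
width: 0.5
```

Call:
apply_moves(
  commands=[
    [[0.0003,-0.0002,-0.0005,0],[0.0005,-0.0002,-0.001,0],[0.0005,-0.0002,-0.001,0]],
  ],
)

```text
t: 24.05
ee_pos: [624.7, 228.4, 262.6]
orientation: [-2.18, 0.09, 2.177]
ft_force: [-1.0, -0.7, 7.2]
width: 0.3
```

Call:
apply_moves(
  commands=[
    [[0.0003,0,-0.0005,0],[0.0005,0,-0.001,0],[0.0005,0,-0.001,0]],
  ],
)

```text
t: 24.42
ee_pos: [625.2, 228.4, 261.6]
orientation: [-2.18, 0.09, 2.177]
ft_force: [-1.0, 0.2, 7.1]
width: 0.6
```

Call:
apply_moves(
  commands=[
    [[0.0003,0,-0.0005,0],[0.0005,0,-0.001,0],[0.0005,0,-0.001,0]],
  ],
)

```text
t: 24.8
ee_pos: [625.7, 228.3, 260.5]
orientation: [-2.18, 0.09, 2.177]
ft_force: [-1.3, -0.8, 8.4]
width: 0.4
```

Call:
apply_moves(
  commands=[
    [[0.0003,0,-0.0005,0],[0.0005,0,-0.001,0],[0.0005,0,-0.001,0]],
  ],
)

```text
t: 25.18
ee_pos: [626.2, 228.3, 259.5]
orientation: [-2.18, 0.09, 2.177]
ft_force: [-0.9, -1.0, 8.1]
width: 0.4
```

Call:
apply_moves(
  commands=[
    [[0.0002,0,-0.0005,0],[0.0004,0,-0.001,0],[0.0004,0,-0.001,0]],
  ],
)

```text
t: 25.55
ee_pos: [626.6, 228.3, 258.6]
orientation: [-2.18, 0.09, 2.177]
ft_force: [-1.3, -1.0, 7.6]
width: 0.6
```

Call:
apply_moves(
  commands=[
    [[0.0002,0,-0.0005,0],[0.0004,0,-0.001,0],[0.0004,0,-0.001,0]],
  ],
)

```text
t: 25.92
ee_pos: [627.0, 228.3, 257.6]
orientation: [-2.18, 0.09, 2.177]
ft_force: [-1.1, -1.6, 7.9]
width: 0.4
```

Call:
apply_moves(
  commands=[
    [[0.0002,0,-0.0005,0],[0.0004,0,-0.001,0],[0.0004,0,-0.001,0]],
  ],
)

```text
t: 26.3
ee_pos: [627.4, 228.2, 256.6]
orientation: [-2.18, 0.09, 2.177]
ft_force: [-1.4, -0.6, 7.5]
width: 0.4
```

Call:
apply_moves(
  commands=[
    [[0.0002,0,-0.0005,0],[0.0004,0,-0.001,0],[0.0004,0,-0.001,0]],
  ],
)

```text
t: 26.68
ee_pos: [627.8, 228.3, 255.8]
orientation: [-2.18, 0.09, 2.177]
ft_force: [-1.8, -1.2, 9.4]
width: 0.3
```

Call:
apply_moves(
  commands=[
    [[0.0002,0,-0.0004,0],[0.0003,0,-0.0008,0],[0.0003,0,-0.0008,0]],
  ],
)

```text
t: 27.05
ee_pos: [628.1, 228.3, 255.3]
orientation: [-2.18, 0.09, 2.177]
ft_force: [-3.4, -1.8, 10.7]
width: 0.6
```

Call:
apply_moves(
  commands=[
    [[0.0001,0,-0.0003,0],[0.0002,0,-0.0005,0],[0.0002,0,-0.0005,0]],
  ],
)

```text
t: 27.42
ee_pos: [628.2, 228.3, 254.9]
orientation: [-2.18, 0.09, 2.178]
ft_force: [-3.9, -1.6, 13.0]
width: 0.6
```

Call:
apply_moves(
  commands=[
    [[0.0001,0,-0.0003,0],[0.0002,0,-0.0005,0],[0.0002,0,-0.0005,0]],
  ],
)

```text
t: 27.8
ee_pos: [628.4, 228.3, 254.5]
orientation: [-2.18, 0.09, 2.178]
ft_force: [-3.2, -0.9, 13.1]
width: 0.2
```

Call:
apply_moves(
  commands=[
    [[0,0,-0.0003,0],[0,0,-0.0005,0],[0,0,-0.0005,0]],
  ],
)

```text
t: 28.18
ee_pos: [628.4, 228.3, 254.3]
orientation: [-2.18, 0.09, 2.177]
ft_force: [-4.5, -2.0, 14.8]
width: 0.4
```

Call:
apply_moves(
  commands=[
    [[0,0,-0.0003,0],[0,0,-0.0005,0],[0,0,-0.0005,0]],
  ],
)

```text
t: 28.55
ee_pos: [628.5, 228.3, 254.0]
orientation: [-2.18, 0.09, 2.177]
ft_force: [-4.7, -3.0, 16.3]
width: 0.3
```

Call:
apply_moves(
  commands=[
    [[0,0,-0.0003,0],[0,0,-0.0005,0],[0,0,-0.0005,0]],
  ],
)

```text
t: 28.92
ee_pos: [628.6, 228.3, 253.7]
orientation: [-2.181, 0.09, 2.177]
ft_force: [-5.1, -2.1, 18.5]
width: -0.0
```

Call:
apply_moves(
  commands=[
    [[0,0,-0.0003,0],[0,0,-0.0006,0],[0,0,-0.0006,0]],
  ],
)

```text
t: 29.3
ee_pos: [628.7, 228.3, 253.4]
orientation: [-2.181, 0.09, 2.176]
ft_force: [-5.5, -2.7, 19.8]
width: 0.6
```

Call:
apply_moves(
  commands=[
    [[0,0,-0.0003,0],[0,0,-0.0004,0],[0,0,-0.0004,0],[0,0,-0.0004,0]],
  ],
)

```text
t: 29.8
ee_pos: [628.7, 228.3, 253.1]
orientation: [-2.181, 0.09, 2.176]
ft_force: [-5.5, -3.1, 20.5]
width: 0.2
```

The latch has gone firm at about 21 N. I back off.

Call:
apply_moves(
  commands=[
    [[-0.0005,0,0.001,0],[-0.001,0,0.003,0],[-0.001,0,0.01,0],[-0.001,0,0.04,0],[-0.001,0,0.09,0],[-0.01,-0.03,0.14,0],[-0.04,-0.08,0.15,0],[-0.08,-0.13,0.15,0]],
  ],
)

```text
t: 30.8
ee_pos: [548.6, 98.5, 401.5]
orientation: [-2.182, 0.09, 2.176]
ft_force: [0.9, -0.4, -1.1]
width: -0.1
```

Call:
apply_moves(
  commands=[
    [[-0.03,-0.05,0,0],[-0.06,-0.1,0,0],[-0.06,-0.1,0,0],[-0.06,-0.1,0,0]],
  ],
)

```text
t: 31.3
ee_pos: [489.4, -0.5, 400.5]
orientation: [-2.179, 0.091, 2.178]
ft_force: [0.2, 0.5, -0.1]
width: 0.5
```

```bash
python3 - <<'E'
from h import *
o=readout.get_obs();print(o['ee_pos'],o['ft_force'],o['width'],o['t'])
c=cam('scene');im=c[0][:,:,::-1];x0,y0=330,120
cv2.imwrite('pics/e_full.png',im)
cv2.imwrite('pics/e_s.png',cv2.resize(im[y0:y0+100,x0:x0+130],None,fx=6,fy=6,interpolation=cv2.INTER_CUBIC))
for l in('head_grip','latch_pad','medicine','jar','funnel','spacer','clipper'):
    print(l,[np.round(d['position']).astype(int).tolist() for d in models.place_of('scene',l)][:2])
E
```

```text
[ 4.89396840e+02 -4.74212545e-01  4.00521727e+02] [ 0.2130874   0.51577971 -0.13836781] 0.496857334445984 31.3
head_grip [[626, -255, 16], [572, 235, 34]]
latch_pad [[570, 237, 10], [657, -252, 54]]
medicine [[551, -10, 0]]
jar [[415, -2, 2], [599, -461, 11]]
funnel [[738, 94, 0]]
spacer [[739, -101, 2]]
clipper [[600, -457, 12]]
```

View pics/e_s.png

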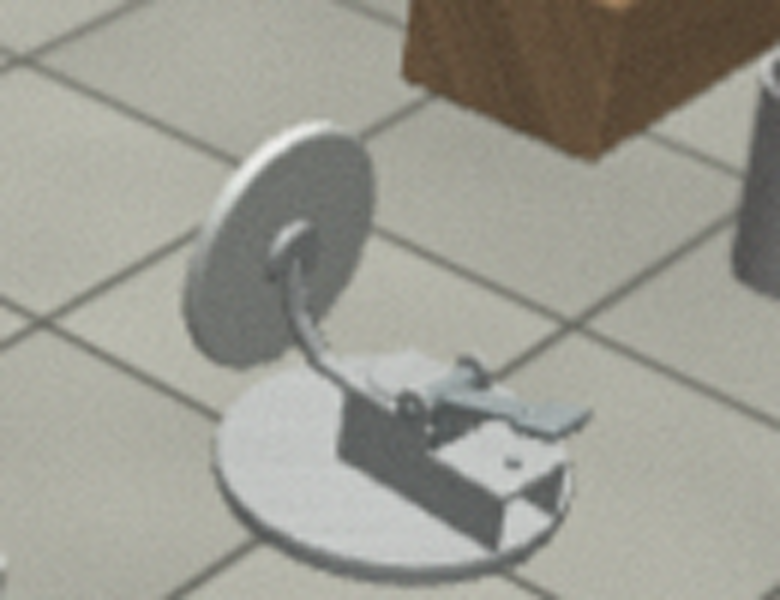

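View pics/e_full.png

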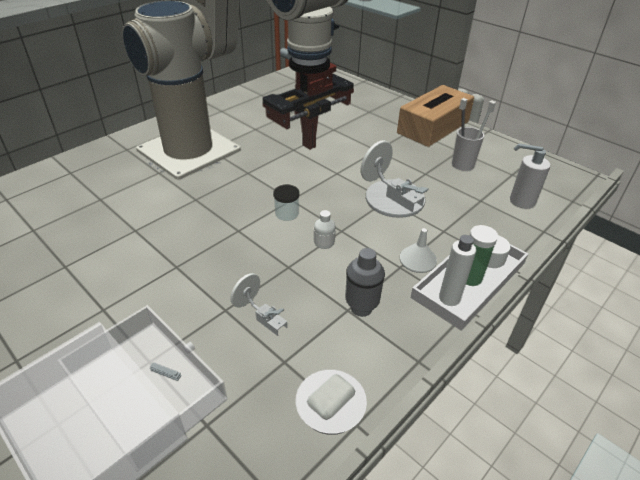

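The head is flush on the base (scene (395,190)) with the latch handle pressed down (crop (560,415)). The other things stand where they were and the arm is clear. I hand the job in.

```bash
python3 -c "
from workcell import workorder;print(workorder.close_job())"
```

```text
the job is handed in; nothing more can be done
None
```

The mirror head is seated flush on the stand with its latch clamped, and the job is handed in; `close_job` gave no verdict.

**Seating:** I gripped the larger of the two heads by its side plates and lowered it over the ball, correcting sideways by feel. It met the plungers and snapped over at about 9 N of push. It stopped at TCP z 199.65 mm against an expected 199.7 mm, with about 15 N of net push at the end.

**Latch:** After letting go, I pressed the pad with closed fingers. It moved at about 8 N and went firm near 0.4 rad. I pressed on to about 21 N, under the 30 N limit, and then backed off. The angle is worked out from the finger height; neither it nor the jaw's grip on the ball could be read directly.

**Last checks:**
- The scene picture shows the head flush, the handle down and the arm clear.
- The wrist force was near zero.
- The network put the other five things within about 5 mm of where it first saw them, which is about its own accuracy.

**Disagreements:** The two cameras differed by about 3 mm on where the ball was, which is why I went by feel. In the last picture the network also misplaced the latch pad (at the base or on the smaller head) and put head_grip a few mm off in x. I went by the arm's contact readings and the picture instead.

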